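# Put the stamps away at the goods-in desk

## Task

Clear up the goods-in desk after stamping: hang every stamp that stands loose on the desk by its collar on a free hook of the stamp carousel, one stamp to a hook, turning the carousel by its knob to bring free hooks round to the front, because bins hem it in at the sides and back. Lay the ink-pad case flat in the open top drawer, label side up, and push the drawer fully shut. Do not shift or tip the ink bottle, pen pot, stapler or label roll.

Things in the scene. Friction and masses are not known exactly. Their poses are not given: they have to be found in the camera images.
- spinner (a joint): turning star of the stamp carousel, rad; turns both ways, many turns, light friction (0.1 N m), stays where left; grows anticlockwise from above. At 0 hook_a faces the front (-x). Six hooks 60 degrees apart; anticlockwise from above: hook_a, hook_b, hook_c, hook_d (free), two taken ones. The stamps on the taken hooks are like the loose ones and stay on
- knob (a point): black round turning knob on top of the carousel, 40 in diameter, upright, 21 below to 21 above this point on the carousel's axis. Hung stamps reach to 22 below this point, their handles 79 to 109 from the axis. Blue bins 140 high flank it 150 left and right of the axis, from 30 in front of the axis backwards, and stand behind; the front (-x) is open
- hook_a (a point): free hook: two level flat prongs pointing out from the axis, 4 thick, 20 apart, splayed to 36 apart over the last 20; tips turned up 6, at 38 to 42 beyond this point. The point is the seat: midway between the prongs, level with their tops, 94 from the axis, 150 above the desk. Bring a stamp down clear of the tips, then in from outside, collar above the tips, neck between the prongs; lower it
- hook_b (a point): second free hook, like hook_a
- hook_c (a point): third free hook, like hook_a
- hook_d (a point): fourth free hook, like hook_a
- stamp1_mid (a point): hand stamp standing on the desk, about 110 g, absent in some starts: wooden block 60 by 42, 20 high, rubber face below; black neck 12 in diameter from 20 to 48 above the foot; square collar 38 by 38 from 48 to 53; round black handle 30 in diameter up to 90. The point lies on its upright axis half-way up (45 above the foot, 3 below the collar's underside); z points up to the handle
- stamp2_mid (a point): like stamp1 in all but its block, 50 by 46; absent in some starts
- stamp3_mid (a point): like stamp1 in all but its block, 64 by 40; absent in some starts
- stamp4_mid (a point): like stamp1 in all but its block, 46 by 46; absent in some starts
- pad_mid (a point): closed ink-pad case, black below and grey above with a paper label on top, 100 (its x) by 60 (its y) by 22 high, about 120 g, lying flat on the desk; the point is its centre, z up towards the label
- drawer (a joint): top drawer of the grey desktop drawer unit, m: 0 is fully shut, grows as it comes out towards -x; it starts 0.15 to 0.185 open. Pushing takes a few N; it stays where it is left
- drawer_spot (a point): point on the inner floor of the top drawer, on its middle line, 70 behind the inside of its front wall; moves with it; x points into the unit (the way it shuts), y left. Inside: 178 wide (y), 235 long, 43 deep; front panel 52 above the floor. The front edge of the unit itself (150 above the desk) lies (joint value - 0.076) m further in than this point
- drawer_handle (a point): middle of the top drawer's handle, a level steel bar 110 long across the front, 35 in front of the panel's face, about 112 above the desk
- ink: bystander: small white bottle of stamp ink, 34 in diameter, 72 high; origin under its centre
- stapler: bystander: black stapler 135 by 36 by 50 high; origin under its centre
- labels: bystander: white roll of labels lying on its side face, 80 in diameter, 55 high, with a 38 hole; origin under its centre
- penpot: bystander: dark steel pen pot, 74 in diameter, 95 high, pens up to 141; origin under its centre
Things that resemble listed ones, but are neither listed nor needed, are in the scene too. What is shaped like the part that bears pad_mid but blue is not meant.

How it is judged:
By the outcome, as a careful person would: the job done as asked, in the order asked, and still so for the second after the job is handed in, with the robot touching nothing.
Of stamp1, stamp2, stamp3, stamp4 only 3 to 4 are there at a start; the rules pass over those that are not, and their reading is None.
At some moment in a run one of stamp1, stamp2, stamp3, stamp4, pad may be knocked a few centimetres aside while the robot is not near it.
It also fails if it takes over 210 s, if anything falls off the work surface, if the arm or the gripper's body presses on something with over 40 N, if the wrist force passes 120 N, or if a joint passes its speed limit or range.

## Robot

A 6-joint arm with a two-finger parallel gripper is mounted at the origin on the work surface. World frame = base frame: x ahead of the robot, y to its left, z up, the work surface at z = 0. Lengths are in mm, angles in rad, forces in N, time in s.
With the tool pointing down it reaches from about 275 to 975 mm from the base axis. Payload 8.4 kg.
Tool frame: the origin (TCP) lies midway between the tips of the shut fingers; the grasp point (between the pads) lies 19 mm behind it (manip.grip_point_offset is the distance from the TCP to the grasp point, in mm); z points along the fingers, y is the direction in which the jaws open and shut (so a half turn about z gives the same grasp; the last joint's range is limited). The gripper opens to 92 mm and grips with 3 to 60 N. Pads are 20 mm wide; open, the fingers measure 128 mm over their backs; the gripper's body (75 mm by 189 mm) begins 69 mm behind the grasp point.
Start: joints at [-1.139, 0.353, 1.633, -0, 1.155, -0.002], TCP at [262.7, -567.112, 214.583] pointing down, gripper open.
Joint ranges: [-2.63, 2.63], [-0.92, 2.1], [0.06, 2.66], [-1.3, 4.44], [0, 2.69], [-3.02, 3.02]. Speed limits (rad/s): [2.22, 2.22, 2.79, 3.14, 3.14, 3.14].

## Interface

Orientations are given as a unit quaternion [w, x, y, z].
In Python, from rig import manip gives the robot as it stands.
- The arm moves only by the tool arm_command, never from a script. Its argument "targets" is text: rows parted by semicolons, each of 5 numbers parted by spaces: the shift along the tool's x, y, z in mm, then the turn about the tool's z in rad, then the closure, from -1 (fully open) to 1 (shut). In form: tx ty tz roll gripper; .... A call has exactly 5 rows; each row is the pose to reach, as a shift and turn from the pose commanded when the call began, along the tool's axes at that moment; what a row does not reach only later rows make up. A row lasts 1/10 s, in which the tool goes at most 50 mm and 8.59 degrees, less where a joint would pass 70% of its speed; a pose out of reach is approached as far as the arm can. A call with a gripper value outside its range is refused whole. The fingers move at their own pace and stop on an object; "squeeze" is the grip in N (left out, the last holds). Time passes only in rows, so rows that repeat a pose let the fingers close, or fill a call up. It gives the time, the measured TCP pose, the force and the opening at its end, in the units of the state.
- manip.observe(): the state, without advancing time (a new reading comes with each control period).
- manip.get_image(name): name is "side" or "top" or "wrist"; returns a dict with "pixels" (420x560x3 uint8, red, green, blue), "range_z" (420x560 float32, mm along the optical axis (not along the pixel's ray), 0 where there is no reading), "fovy" (degrees; the focal length in pixels is half the picture's height over the tangent of half this angle, whatever the lens; pixels are square), "cx", "cy" (the principal point, pixels), "world_to_cam" (4x4, takes a point from world to camera coordinates). Camera axes: x right, y down, z forward; pixel columns grow to the right and rows downward; lengths in mm; the calibration is good to about 2 mm. A picture is of the moment at which its call begins.
- manip.sign_off(): hands the job in, once; it reports no verdict.
The state is a dict: "clock": time; "joint_positions": joint angles; "joint_velocities": joint speeds; "joint_efforts": joint torques, N m; "eef_pos": TCP position; "tool_rot": TCP orientation; "force": force on the tool from outside, world axes, zero at the start; "ft_torque": the same for the moment, N m; "gripper_width": finger opening in mm.
Only numpy, scipy, OpenCV 4.12 (cv2) and the standard library are available. Lean on these libraries where they do the work, as an engineer would, in place of code of your own. Each camera call takes 0.05 s, during which the arm holds its last target. There are 200 camera calls.

## Working session

There is one attempt and no reset: what is moved stays moved. The work goes in short steps, Python scripts to look and compute and a tool call to move; the robot and the scene stay as the last step left them, time stands still between calls to the robot, and variables do not carry over. Pictures are saved under pics/ and viewed, about 12 in all and at most 16, crops included, and the job is handed in when it is done.

Besides the shell and the picture viewer there is one more tool, called after "Call:" by a JSON object that holds its "op" and its "data", one argument or row to a line. arm_command: Moves the arm, as the interface text tells. Its arguments: {"type":"object","properties":{"targets":{"type":"string"},"squeeze":{"type":"number"}},"required":["targets"]}

```bash
ls; mkdir -p pics; cat > h.py <<'E'
import numpy as np, cv2
from rig import manip
def grab(n,save=None):
    d=manip.get_image(n)
    if save: cv2.imwrite(f'pics/{save}.png',d['pixels'][:,:,::-1])
    np.savez(f'/tmp/{n}.npz',**d)
    return d
def load(n): return dict(np.load(f'/tmp/{n}.npz'))
def cloud(d):
    h,w=d['range_z'].shape; f=h/2/np.tan(np.radians(float(d['fovy']))/2)
    v,u=np.mgrid[:h,:w]; z=d['range_z']
    p=np.stack([(u-d['cx'])/f*z,(v-d['cy'])/f*z,z],-1)
    M=np.linalg.inv(d['world_to_cam'])
    P=p@M[:3,:3].T+M[:3,3]; P[z<=0]=np.nan
    return P
E
python3 - <<'E'
from h import *
for n in('top','side','wrist'):
    d=grab(n,n+'0'); M=np.linalg.inv(d['world_to_cam']); print(n,d['fovy'],M[:3,3].round(),M[:3,2].round(2))
s=manip.observe(); print(s)
E
```

```text
pics
top 45.95583852040486 [ 393.   41. 1326.] [ 0.1  -0.01 -0.99]
side 43.13357555848577 [ 258. 1099. 1116.] [ 0.16 -0.73 -0.67]
wrist 63.492471138500214 [ 326. -539.  385.] [-0.22 -0.1  -0.97]
{'clock': 0.15, 'joint_positions': array([-1.13935529e+00,  3.53520959e-01,  1.63396059e+00,  1.98385992e-05,
        1.15524213e+00, -2.41231258e-03]), 'joint_velocities': array([-0.00028631, -0.00182843, -0.00119737,  0.00019443, -0.0008534 ,
        0.00043884]), 'joint_efforts': array([-1.12237110e-03, -5.94209719e+01, -3.34466815e+01,  6.97573554e-02,
        2.04004976e-02, -5.35325785e-05]), 'eef_pos': array([ 262.56393667, -566.73441572,  214.01740018]), 'tool_rot': array([-5.54482991e-04,  9.76564237e-01,  2.15225398e-01, -1.11517595e-04]), 'force': array([ 0.70328232,  0.34199308, -0.83357357]), 'ft_torque': array([ 0.03798501, -0.02904188,  0.04624166]), 'gripper_width': 91.40936612764543}
```

View pics/top0.png

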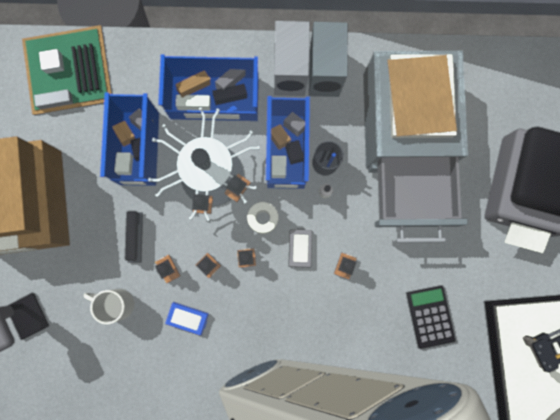

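View pics/side0.png

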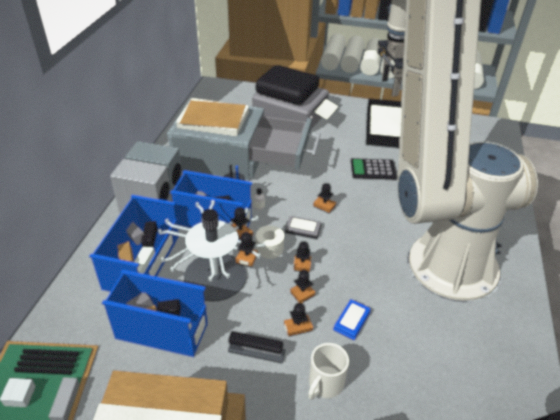

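Overview: four loose stamps in the top view at (166,268), (207,265), (246,258) and (346,265). The two hung stamps are at (202,202) and (237,186), and these stay. The grey pad with a label is at (300,250); the blue look-alike at (187,319) is not meant. The carousel axis is near (205,163), and the open drawer is at (420,190). Next: measure, plus a close crop.

```bash
python3 - <<'E'
from h import *
d=load('top'); P=cloud(d); px=d['pixels']
c=px[90:290,110:370]; cv2.imwrite('pics/crop1.png',cv2.resize(c,None,fx=3,fy=2.9,interpolation=cv2.INTER_CUBIC)[:,:,::-1])
print('desk z',np.nanmedian(P[300:340,230:390,2]))
def st(u,v,r=22,lo=78,hi=98):
    Q=P[v-r:v+r,u-r:u+r].reshape(-1,3); c=px[v-r:v+r,u-r:u+r].reshape(-1,3)
    k=(Q[:,2]>lo)&(Q[:,2]<hi); 
    return k.sum(),((np.nanmin(Q[k],0)+np.nanmax(Q[k],0))/2).round(1),np.nanmedian(Q[k],0).round(1),np.ptp(Q[k],0).round(1)
for u,v in((166,268),(207,265),(246,258),(346,265)): 
    print(st(u,v))
    # block orange
    r=24;Q=P[v-r:v+r,u-r:u+r];cc=px[v-r:v+r,u-r:u+r].astype(int)
    k=(cc[...,0]-cc[...,2]>40)&(Q[...,2]<35)
    b=cv2.minAreaRect(Q[k][:,:2].astype(np.float32)); print('  block',np.round(b[0]),np.round(b[1]),b[2],np.median(Q[k][:,2]))
print('hung',st(202,202,14,170,200),st(237,186,14,170,200))
print('knob',st(203,160,18,222,245))
u,v=300,250;r=26
Q=P[v-r:v+r,u-r:u+r];k=(Q[...,2]>14)&(Q[...,2]<30);b=cv2.minAreaRect(Q[k][:,:2].astype(np.float32));print('pad',b,np.median(Q[k][:,2]))
for n,(u,v) in dict(floor=(420,180),front=(425,222),unit=(420,160),handle=(420,238),label=(262,217),ink=(327,190),pen=(327,157),stap=(134,237)).items(): print(n,P[v,u].round(),px[v,u])
E
```

```text
desk z 0.564146487974881
(np.int64(110), array([380.5, 315. ,  87.8]), array([379.5, 313.2,  89. ]), array([27.4, 27. , 17.3]))
  block [380. 315.] [63. 40.] 29.86631965637207 20.085511318078602
(np.int64(111), array([391.4, 208.7,  87.1]), array([391.3, 208.4,  89.6]), array([29.8, 27.3, 17.2]))
  block [392. 197.] [62. 30.] 4.612210750579834 20.171624983691117
(np.int64(108), array([412.1, 109.7,  87.2]), array([413.1, 108.5,  88.8]), array([27.5, 27.9, 17.8]))
  block [409. 105.] [27. 51.] 69.00108337402344 20.361378596726922
(np.int64(113), array([ 397.6, -150.2,   87.6]), array([ 398.5, -148.9,   89.7]), array([27.5, 27.4, 16.5]))
  block [ 398. -150.] [40. 59.] 71.89949035644531 20.83294269627652
hung (np.int64(137), array([539.1, 213.3, 184.8]), array([538. , 212.1, 190.5]), array([26.9, 27. , 29.5])) (np.int64(135), array([582.5, 130.9, 184.6]), array([581.1, 130.1, 190.8]), array([28.5, 28.1, 28. ]))
knob (np.int64(264), array([633.4, 210.3, 231.2]), array([632.8, 208.5, 235.3]), array([39.4, 41.8, 18.3]))
pad ((441.6997375488281, -32.38515090942383), (100.1134033203125, 58.21379470825195), 0.07511371374130249) 22.503449546673437
floor [ 617. -330.   90.] [141 141 147]
front [ 506. -327.  137.] [137 150 155]
unit [ 669. -331.   86.] [100 100 103]
handle [ 468. -319.  121.] [158 164 168]
label [523.  70.  -0.] [114 120 121]
ink [588. -96.  75.] [60 61 63]
pen [ 684. -100.   29.] [56 60 63]
stap [459. 397.  49.] [60 61 64]
```

View pics/crop1.png

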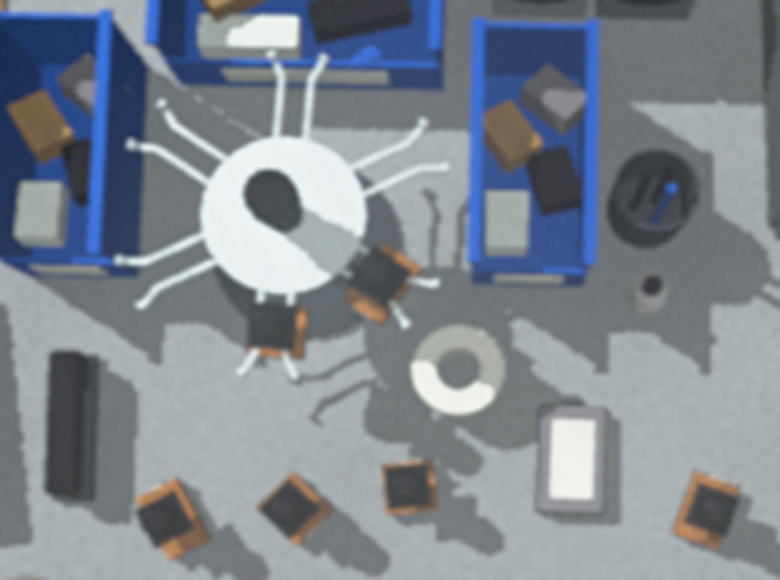

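Axis at (633,210.5). Taken hooks sit about 2° short of front, so bringing hook_d to the front needs about +62°. Aligning the tool with the world axes and going to the knob.

Call:
{"op": "arm_command", "data": {
  "targets": "0 0 -50 0.15 -1; 0 0 -70 0.3 -1; 0 0 -70 0.434 -1; 0 0 -70 0.434 -1; 0 0 -70 0.434 -1",
  "squeeze": 25
}}

```text
clock: 0.65
eef_pos: [262.5, -566.7, 283.9]
tool_rot: [-0.001, 1.0, 0.002, -0.0]
force: [-0.7, 1.6, 0.0]
gripper_width: 91.8
```

Call:
{"op": "arm_command", "data": {
  "targets": "24 -43 0 0 -1; 48 -86 0 0 -1; 72 -129 0 0 -1; 96 -172 0 0 -1; 120 -215 0 0 -1"
}}

```text
clock: 1.15
eef_pos: [382.9, -350.1, 283.8]
tool_rot: [-0.0, 1.0, 0.002, -0.0]
force: [0.7, -0.2, 0.4]
gripper_width: 91.5
```

Call:
{"op": "arm_command", "data": {
  "targets": "24 -43 0 0 -1; 48 -86 0 0 -1; 72 -129 0 0 -1; 96 -172 0 0 -1; 120 -215 0 0 -1"
}}

```text
clock: 1.65
eef_pos: [503.0, -135.1, 283.9]
tool_rot: [-0.0, 1.0, 0.002, -0.001]
force: [0.3, -0.6, 0.2]
gripper_width: 91.8
```

Call:
{"op": "arm_command", "data": {
  "targets": "15 -40 0 0 -1; 30 -80 0 0 -1; 45 -120 0 0 -1; 60 -160 0 0 -1; 75 -200 0 0 -1"
}}

```text
clock: 2.15
eef_pos: [577.7, 64.6, 283.7]
tool_rot: [0.0, 1.0, 0.002, -0.001]
force: [0.5, 0.1, 0.5]
gripper_width: 91.8
```

Call:
{"op": "arm_command", "data": {
  "targets": "18 -48 0 0 -1; 37 -97 0 0 -1; 55 -146 0 0 -1; 55 -146 0 0 -1; 55 -146 0 0 -1"
}}

```text
clock: 2.65
eef_pos: [632.4, 209.9, 283.0]
tool_rot: [0.0, 1.0, 0.002, -0.001]
force: [0.0, -0.3, -0.1]
gripper_width: 91.8
```

```bash
python3 - <<'E'
from h import *
d=grab('wrist','w1'); P=cloud(d); print(manip.observe()['eef_pos'],manip.observe()['joint_positions'])
k=(P[...,2]>222)&(P[...,2]<245)&(np.hypot(P[...,0]-633,P[...,1]-210)<35); Q=P[k]; print(k.sum(),Q.min(0),Q.max(0),np.median(Q,0))
E
```

```text
[632.18994671 208.57199485 283.3734945 ] [ 3.16655335e-01  3.65699567e-01  1.46111084e+00 -4.46475330e-04
  1.31707368e+00  1.88476153e+00]
2759 [616.05621662 190.64673711 222.0325659 ] [655.90619259 232.02220305 238.28501686] [637.32249449 210.945183   235.41658335]
```

View pics/w1.png

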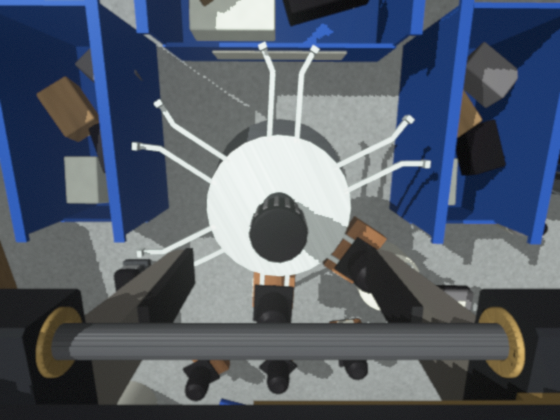

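Wrist view: knob at pixel (278,228), hung stamps at (272,300) and (360,255), no obstruction between the fingers. Lowering, gripping and turning by +62°.

Call:
{"op": "arm_command", "data": {
  "targets": "2 -1 40 0 -1; 2 -1 78 0 -1; 2 -1 78 0 -1; 2 -1 78 0 1; 2 -1 78 0 1"
}}

```text
clock: 3.2
eef_pos: [636.0, 209.3, 209.1]
tool_rot: [-0.0, 1.0, -0.0, 0.001]
force: [0.0, -0.2, 0.2]
gripper_width: 77.9
```

Call:
{"op": "arm_command", "data": {
  "targets": "0 0 0 0 1; 0 0 0 0 1; 0 0 0 0 1; 0 0 0 0 1; 0 0 0 0 1"
}}

```text
clock: 3.7
eef_pos: [634.9, 211.2, 206.8]
tool_rot: [-0.001, 1.0, -0.0, 0.0]
force: [-0.3, -0.6, 1.5]
gripper_width: 39.2
```

Call:
{"op": "arm_command", "data": {
  "targets": "0 0 0 -0.1 1; 0 0 0 -0.2 1; 0 0 0 -0.32 1; 0 0 0 -0.44 1; 0 0 0 -0.54 1"
}}

```text
clock: 4.2
eef_pos: [634.8, 211.6, 206.9]
tool_rot: [-0.001, 0.963, 0.269, 0.0]
force: [-0.6, 8.0, 1.2]
gripper_width: 39.5
```

Call:
{"op": "arm_command", "data": {
  "targets": "0 0 0 -0.1 1; 0 0 0 -0.22 1; 0 0 0 -0.34 1; 0 0 0 -0.45 1; 0 0 0 -0.54 1"
}}

```text
clock: 4.7
eef_pos: [634.4, 211.9, 206.8]
tool_rot: [-0.001, 0.857, 0.516, 0.001]
force: [-2.6, 7.5, 1.7]
gripper_width: 39.7
```

Call:
{"op": "arm_command", "data": {
  "targets": "0 0 0 0 1; 0 0 0 0 1; 0 0 0 0 0; 0 0 0 0 -1; 0 0 0 0 -1"
}}

```text
clock: 5.2
eef_pos: [634.9, 209.6, 206.5]
tool_rot: [0.0, 0.858, 0.514, -0.0]
force: [-0.0, -0.5, -0.4]
gripper_width: 59.8
```

Call:
{"op": "arm_command", "data": {
  "targets": "0 0 0 0 -1; 0 0 -40 0 -1; 0 0 -80 0 -1; 0 0 -80 0.13 -1; 0 0 -80 0.26 -1"
}}

```text
clock: 5.7
eef_pos: [635.7, 209.9, 288.5]
tool_rot: [0.0, 0.918, 0.396, 0.001]
force: [-0.3, 0.2, -0.6]
gripper_width: 92.1
```

Call:
{"op": "arm_command", "data": {
  "targets": "0 0 0 0.14 -1; 0 0 0 0.28 -1; 0 0 0 0.42 -1; 0 0 0 0.56 -1; 0 0 0 0.7 -1"
}}

```text
clock: 6.2
eef_pos: [634.9, 209.5, 286.5]
tool_rot: [0.0, 0.998, 0.057, -0.0]
force: [0.2, -0.2, 0.2]
gripper_width: 91.5
```

Call:
{"op": "arm_command", "data": {
  "targets": "0 0 0 0.12 -1; 0 0 0 0.12 -1; 0 0 0 0.12 -1; 0 0 0 0.12 -1; 0 0 0 0.12 -1"
}}

```text
clock: 6.7
eef_pos: [634.8, 209.8, 286.6]
tool_rot: [0.0, 1.0, 0.001, -0.0]
force: [-0.5, -0.1, 1.1]
gripper_width: 91.9
```

Call:
{"op": "arm_command", "data": {
  "targets": "-48 0 0 0 -1; -96 0 0 0 -1; -144 0 0 0 -1; -192 0 0 0 -1; -240 0 0 0 -1"
}}

```text
clock: 7.2
eef_pos: [393.0, 209.6, 286.5]
tool_rot: [-0.0, 1.0, 0.0, 0.0]
force: [-0.4, 1.2, 1.0]
gripper_width: 91.8
```

```bash
cat >> h.py <<'E'
def blob(P,x,y,lo,hi,R=30):
    k=(P[...,2]>lo)&(P[...,2]<hi)&(np.hypot(P[...,0]-x,P[...,1]-y)<R); Q=P[k]
    if len(Q)<15: return len(Q)
    c,s,a=cv2.minAreaRect(Q[:,:2].astype(np.float32)); e=cv2.minEnclosingCircle(Q[:,:2].astype(np.float32))
    return len(Q),np.round(c,1),np.round(s,1),round(a,1),'circ',np.round(e[0],1),round(e[1],1),'z',np.round(np.median(Q[:,2]),1)
ST=((380,315),(391,209),(412,109),(398,-149))
def scan(n='top',hung=True):
    P=cloud(grab(n))
    for x,y in ST: print(n,'loose',x,y,blob(P,x,y,84,100))
    A=np.array([634,210.5])
    R=np.hypot(P[...,0]-A[0],P[...,1]-A[1])
    import itertools
    k=(P[...,2]>184)&(P[...,2]<198)&(R>72)&(R<120)
    if hung:
        m=cv2.connectedComponentsWithStats(k.astype(np.uint8))
        for i in range(1,m[0]):
            if m[2][i,4]>40:
                q=np.median(P[m[1]==i],0)-[*A,0]; print(' hung',m[2][i,4],q.round(1),'r',np.hypot(*q[:2]).round(1),'ang from front',np.degrees(np.arctan2(-q[1],-q[0])).round(1))
    k=(P[...,2]>140)&(P[...,2]<165)&(R>95)&(R<142)
    m=cv2.connectedComponentsWithStats(k.astype(np.uint8))
    for i in range(1,m[0]):
        if m[2][i,4]>8:
            q=np.median(P[m[1]==i],0)-[*A,0]; print('  prong',m[2][i,4],'ang',np.degrees(np.arctan2(-q[1],-q[0])).round(1),'r',np.hypot(*q[:2]).round(0),q[2].round(0))
    return P
E
python3 - <<'E'
from h import *
print(manip.observe()['eef_pos'],manip.observe()['tool_rot'])
scan(); scan('wrist')
E
```

```text
[393.02109415 209.61363708 286.51532081] [-1.31824592e-04  9.99999924e-01  3.50321180e-04  1.05432685e-04]
top loose 380 315 0
top loose 391 209 (38, array([393.1, 203.4]), array([23.2,  9.5]), 10.2, 'circ', array([392.7, 205.7]), 11.8, 'z', np.float64(88.8))
top loose 412 109 (95, array([413.2, 109.5]), array([24.9, 27.7]), 1.6, 'circ', array([412. , 109.6]), 14.2, 'z', np.float64(89.9))
top loose 398 -149 (101, array([ 397.4, -150.5]), array([26. , 27.9]), 63.7, 'circ', array([ 397.5, -150.5]), 14.3, 'z', np.float64(90.2))
 hung 109 [ 44.7 -83.9 191.4] r 95.1 ang from front 118.0
 hung 114 [-49.9 -81.9 191.4] r 95.9 ang from front 58.7
  prong 36 ang -174.9 r 117.0 151.0
  prong 39 ang 171.8 r 120.0 150.0
  prong 35 ang -127.8 r 118.0 151.0
  prong 102 ang 115.1 r 112.0 154.0
  prong 38 ang -114.3 r 119.0 150.0
  prong 40 ang -67.6 r 117.0 151.0
  prong 116 ang 59.6 r 112.0 154.0
  prong 39 ang -55.0 r 118.0 150.0
  prong 38 ang -7.2 r 118.0 150.0
  prong 38 ang 5.9 r 117.0 151.0
wrist loose 380 315 (489, array([380.9, 316.9]), array([26.9, 26.6]), 61.8, 'circ', array([380.7, 316.9]), 14.0, 'z', np.float64(89.8))
wrist loose 391 209 (489, array([391.4, 211.2]), array([26.6, 27. ]), 89.7, 'circ', array([392. , 211.5]), 14.2, 'z', np.float64(89.9))
wrist loose 412 109 (514, array([413.9, 112. ]), array([26.9, 26.8]), 1.9, 'circ', array([413.7, 112.1]), 13.8, 'z', np.float64(90.0))
wrist loose 398 -149 0
  prong 151 ang -52.6 r 133.0 151.0
  prong 198 ang 50.2 r 130.0 151.0
  prong 316 ang -8.0 r 118.0 151.0
  prong 310 ang 5.2 r 118.0 151.0
```

Call:
{"op": "arm_command", "data": {
  "targets": "-1 0 48 0 -1; -1 0 96 0 -1; -1 0 144 0 -1; -1 0 190 0 -1; -1 0 215 0 -1"
}}

```text
clock: 7.8
eef_pos: [392.9, 209.1, 68.6]
tool_rot: [0.001, 1.0, 0.0, -0.001]
force: [0.3, 0.5, 0.5]
gripper_width: 91.9
```

Call:
{"op": "arm_command", "data": {
  "targets": "0 0 13 0 -1; 0 0 13 0 -1; 0 0 13 0 1; 0 0 13 0 1; 0 0 13 0 1"
}}

```text
clock: 8.3
eef_pos: [394.7, 210.3, 59.6]
tool_rot: [-0.001, 1.0, -0.0, 0.001]
force: [-0.6, 0.4, 0.2]
gripper_width: 69.9
```

Call:
{"op": "arm_command", "data": {
  "targets": "0 0 0 0 1; 0 0 0 0 1; 0 0 0 0 1; 0 0 0 0 1; 0 0 0 0 1"
}}

```text
clock: 8.8
eef_pos: [393.9, 209.9, 58.6]
tool_rot: [-0.0, 1.0, -0.0, 0.0]
force: [-0.4, 1.6, -0.5]
gripper_width: 30.5
```

Call:
{"op": "arm_command", "data": {
  "targets": "0 0 -30 0 1; 0 0 -70 0 1; 0 0 -111 0 1; 0 0 -111 0 1; 0 0 -111 0 1"
}}

```text
clock: 9.3
eef_pos: [394.2, 210.0, 170.0]
tool_rot: [-0.0, 1.0, -0.0, 0.001]
force: [0.7, -0.8, -1.4]
gripper_width: 29.8
```

Call:
{"op": "arm_command", "data": {
  "targets": "20 -2 -2 0 1; 50 -2 -2 0 1; 75 -2 -2 0 1; 95 -2 -2 0 1; 110 -2 -2 0 1"
}}

```text
clock: 9.8
eef_pos: [504.0, 211.3, 169.4]
tool_rot: [0.001, 1.0, -0.0, -0.001]
force: [-0.6, -0.3, -0.9]
gripper_width: 29.4
```

Call:
{"op": "arm_command", "data": {
  "targets": "13 0 0 0 1; 26 0 0 0 1; 37 0 0 0 1; 37 0 0 0 1; 37 0 0 0 1"
}}

```text
clock: 10.3
eef_pos: [540.5, 211.8, 171.5]
tool_rot: [0.0, 1.0, -0.0, -0.0]
force: [-1.1, 0.9, -2.0]
gripper_width: 29.6
```

Call:
{"op": "arm_command", "data": {
  "targets": "0 0 4 0 1; 0 0 8 0 1; 0 0 11 0 1; 0 0 11 0 1; 0 0 11 0 1"
}}

```text
clock: 10.8
eef_pos: [540.7, 211.8, 160.4]
tool_rot: [0.0, 1.0, -0.0, -0.0]
force: [0.0, -0.5, -1.4]
gripper_width: 29.4
```

```bash
python3 - <<'E'
from h import *
print(manip.observe()['force'])
d=grab('side'); c=d['pixels'][190:300,140:300]; cv2.imwrite('pics/s1.png',cv2.resize(c,None,fx=4.5,fy=4.5,interpolation=cv2.INTER_CUBIC)[:,:,::-1])
E
```

```text
[ 0.02723971 -0.49383749 -1.37760332]
```

View pics/s1.png

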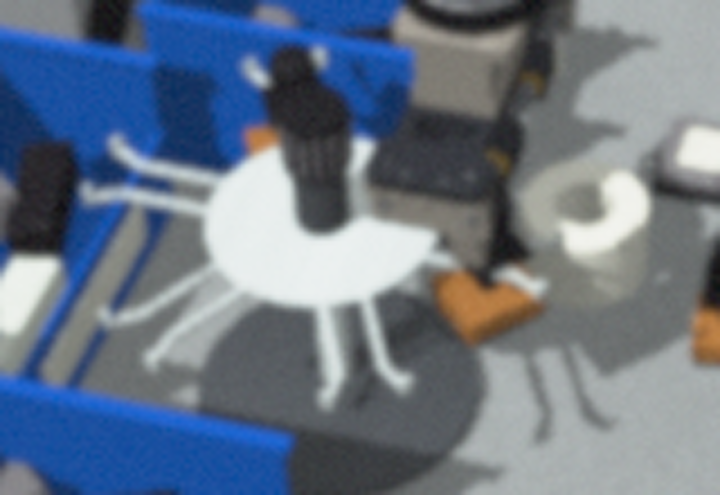

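The prongs pass above the block and under the collar (block at pixel (480,300), prong tip at (525,280)). Lowering the last 2 mm, releasing, lifting.

Call:
{"op": "arm_command", "data": {
  "targets": "0 0 1 0 1; 0 0 2 0 1; 0 0 2 0 0.2; 0 0 2 0 -0.2; 0 0 2 0 -0.4"
}}

```text
clock: 11.35
eef_pos: [540.9, 211.8, 158.5]
tool_rot: [0.0, 1.0, -0.0, -0.0]
force: [-0.2, -1.2, -0.4]
gripper_width: 51.0
```

Call:
{"op": "arm_command", "data": {
  "targets": "0 0 0 0 -0.4; 0 0 -20 0 -0.4; 0 0 -50 0 -0.4; 0 0 -95 0 -1; 0 0 -125 0 -1"
}}

```text
clock: 11.85
eef_pos: [541.4, 212.0, 286.2]
tool_rot: [-0.0, 1.0, -0.0, 0.001]
force: [0.4, 0.3, 0.6]
gripper_width: 78.4
```

```bash
python3 - <<'E'
from h import *
print(manip.observe()['eef_pos'])
scan()
E
```

```text
[541.37002237 212.0023801  286.15527513]
top loose 380 315 0
top loose 391 209 0
top loose 412 109 (96, array([413.3, 108.2]), array([24.9, 24.9]), 0.9, 'circ', array([413.4, 109.5]), 14.0, 'z', np.float64(89.5))
top loose 398 -149 (97, array([ 397.9, -150.4]), array([26.2, 26. ]), 73.3, 'circ', array([ 397.8, -150.5]), 14.0, 'z', np.float64(89.5))
 hung 113 [ 44.1 -84.  191.3] r 94.9 ang from front 117.7
 hung 83 [-49.  -84.9 191.5] r 98.0 ang from front 60.0
  prong 36 ang -175.0 r 118.0 151.0
  prong 39 ang 172.0 r 120.0 151.0
  prong 105 ang 114.8 r 112.0 154.0
  prong 119 ang 60.2 r 112.0 155.0
  prong 47 ang -8.9 r 114.0 153.0
```

Call:
{"op": "arm_command", "data": {
  "targets": "45 1 0 0 -1; 93 1 0 0 -1; 93 1 20 0 -1; 93 1 60 0 -1; 93 1 81 0 -1"
}}

```text
clock: 12.4
eef_pos: [632.8, 210.2, 199.0]
tool_rot: [0.001, 1.0, -0.0, -0.002]
force: [0.1, -0.0, -0.5]
gripper_width: 91.6
```

Call:
{"op": "arm_command", "data": {
  "targets": "0 0 0 0 1; 0 0 0 0 1; 0 0 0 0 1; 0 0 0 0 1; 0 0 0 0 1"
}}

```text
clock: 12.9
eef_pos: [634.4, 211.0, 203.9]
tool_rot: [-0.0, 1.0, -0.0, 0.001]
force: [0.1, -0.3, -0.6]
gripper_width: 53.9
```

Call:
{"op": "arm_command", "data": {
  "targets": "0 0 0 0 1; 0 0 0 0 1; 0 0 0 -0.12 1; 0 0 0 -0.24 1; 0 0 0 -0.36 1"
}}

```text
clock: 13.4
eef_pos: [634.0, 211.1, 203.1]
tool_rot: [-0.0, 0.983, 0.181, 0.0]
force: [-0.1, 0.9, 2.7]
gripper_width: 39.3
```

Call:
{"op": "arm_command", "data": {
  "targets": "0 0 0 -0.13 1; 0 0 0 -0.26 1; 0 0 0 -0.4 1; 0 0 0 -0.54 1; 0 0 0 -0.62 1"
}}

```text
clock: 13.9
eef_pos: [634.0, 211.1, 203.0]
tool_rot: [-0.0, 0.881, 0.473, 0.0]
force: [-1.0, 1.3, 2.9]
gripper_width: 39.9
```

Call:
{"op": "arm_command", "data": {
  "targets": "0 0 0 -0.085 1; 0 0 0 -0.085 1; 0 0 0 -0.085 1; 0 0 0 -0.085 0; 0 0 0 -0.085 -1"
}}

```text
clock: 14.4
eef_pos: [633.7, 210.5, 202.3]
tool_rot: [0.0, 0.862, 0.507, -0.0]
force: [0.2, -0.4, 0.7]
gripper_width: 51.5
```

Call:
{"op": "arm_command", "data": {
  "targets": "0 0 0 0 -1; 0 0 0 0 -1; 0 0 0 0 -1; 0 0 -40 0 -1; 0 0 -80 0 -1"
}}

```text
clock: 14.9
eef_pos: [633.0, 210.5, 282.2]
tool_rot: [-0.0, 0.862, 0.508, -0.002]
force: [0.6, 0.2, 0.1]
gripper_width: 91.1
```

Call:
{"op": "arm_command", "data": {
  "targets": "0 0 0 0.14 -1; 0 0 0 0.28 -1; 0 0 0 0.42 -1; 0 0 0 0.56 -1; 0 0 0 0.7 -1"
}}

```text
clock: 15.4
eef_pos: [633.8, 210.8, 282.5]
tool_rot: [0.0, 0.984, 0.178, -0.0]
force: [-1.0, 0.1, -0.2]
gripper_width: 91.6
```

Call:
{"op": "arm_command", "data": {
  "targets": "0 0 0 0.14 -1; 0 0 0 0.28 -1; 0 0 0 0.365 -1; 0 0 0 0.365 -1; 0 0 0 0.365 -1"
}}

```text
clock: 15.9
eef_pos: [633.8, 210.8, 282.6]
tool_rot: [0.0, 1.0, 0.001, -0.0]
force: [-0.1, 0.1, 0.7]
gripper_width: 91.8
```

Call:
{"op": "arm_command", "data": {
  "targets": "-44 21 0 0 -1; -88 42 0 0 -1; -132 63 0 0 -1; -176 84 0 0 -1; -220 100 0 0 -1"
}}

```text
clock: 16.4
eef_pos: [412.0, 109.9, 282.4]
tool_rot: [0.0, 1.0, 0.001, 0.0]
force: [-0.1, -0.0, -0.5]
gripper_width: 92.0
```

```bash
python3 - <<'E'
from h import *
print(manip.observe()['eef_pos'],manip.observe()['tool_rot'])
scan(); scan('wrist')
E
```

```text
[411.9807225  109.87444633 282.37978587] [1.15116037e-04 9.99999461e-01 1.03077430e-03 3.95062398e-05]
top loose 380 315 (93, array([380.2, 314.5]), array([25.9, 27.6]), 33.8, 'circ', array([380.2, 314.9]), 14.2, 'z', np.float64(89.7))
top loose 391 209 0
top loose 412 109 0
top loose 398 -149 (94, array([ 397.8, -150.6]), array([25.6, 26.3]), 24.9, 'circ', array([ 397.8, -150.2]), 14.0, 'z', np.float64(89.6))
 hung 112 [ 92.9  -1.1 191. ] r 92.9 ang from front 179.3
 hung 116 [ 45.5 -82.5 191.4] r 94.2 ang from front 118.9
 hung 115 [-48.1 -84.9 191.7] r 97.5 ang from front 60.5
  prong 19 ang -172.3 r 129.0 152.0
  prong 50 ang 171.1 r 113.0 154.0
  prong 36 ang -126.3 r 118.0 150.0
  prong 96 ang 115.8 r 112.0 153.0
  prong 39 ang -113.0 r 121.0 151.0
  prong 134 ang 59.3 r 115.0 154.0
  prong 44 ang -66.6 r 117.0 151.0
  prong 40 ang -53.6 r 117.0 150.0
  prong 39 ang -5.9 r 118.0 150.0
  prong 37 ang 7.1 r 117.0 151.0
wrist loose 380 315 (497, array([380.9, 316.7]), array([26.8, 26.6]), 76.3, 'circ', array([380.9, 316.5]), 14.1, 'z', np.float64(89.8))
wrist loose 391 209 0
wrist loose 412 109 (506, array([413.6, 111.5]), array([26.3, 27.4]), 89.4, 'circ', array([413.4, 111.6]), 14.0, 'z', np.float64(89.9))
wrist loose 398 -149 (522, array([ 397.7, -148.4]), array([27.4, 26.8]), 35.2, 'circ', array([ 398. , -147.8]), 14.6, 'z', np.float64(89.6))
  prong 538 ang -53.8 r 120.0 151.0
  prong 711 ang 53.8 r 111.0 155.0
  prong 406 ang -6.9 r 118.0 151.0
  prong 363 ang 6.4 r 117.0 151.0
```

Call:
{"op": "arm_command", "data": {
  "targets": "1 -1 48 0 -1; 1 -1 96 0 -1; 1 -1 144 0 -1; 1 -1 188 0 -1; 1 -1 211 0 -1"
}}

```text
clock: 17.0
eef_pos: [413.8, 111.7, 68.7]
tool_rot: [0.0, 1.0, 0.001, -0.001]
force: [0.6, 0.8, 0.5]
gripper_width: 91.9
```

Call:
{"op": "arm_command", "data": {
  "targets": "0 0 13 0 -1; 0 0 13 0 -1; 0 0 13 0 1; 0 0 13 0 1; 0 0 13 0 1"
}}

```text
clock: 17.5
eef_pos: [415.7, 112.1, 59.5]
tool_rot: [-0.0, 1.0, 0.0, 0.001]
force: [-0.0, -0.4, -0.7]
gripper_width: 70.0
```

Call:
{"op": "arm_command", "data": {
  "targets": "0 0 0 0 1; 0 0 0 0 1; 0 0 0 0 1; 0 0 0 0 1; 0 0 0 0 1"
}}

```text
clock: 18.0
eef_pos: [414.9, 111.9, 58.6]
tool_rot: [-0.0, 1.0, -0.0, 0.0]
force: [0.3, 0.4, 0.1]
gripper_width: 30.1
```

Call:
{"op": "arm_command", "data": {
  "targets": "0 0 -30 0 1; 0 0 -70 0 1; 0 0 -113 0 1; 0 0 -113 0 1; 0 0 -113 0 1"
}}

```text
clock: 18.5
eef_pos: [415.2, 112.0, 172.0]
tool_rot: [-0.0, 1.0, -0.0, 0.001]
force: [0.0, 0.6, -1.2]
gripper_width: 29.2
```

Call:
{"op": "arm_command", "data": {
  "targets": "0 -30 0 0 1; 0 -70 0 0 1; 5 -101 0 0 1; 5 -101 0 0 1; 5 -101 0 0 1"
}}

```text
clock: 19.0
eef_pos: [418.5, 212.5, 169.7]
tool_rot: [0.001, 1.0, 0.001, -0.002]
force: [0.0, -0.4, -1.5]
gripper_width: 29.7
```

```bash
python3 - <<'E'
from h import *
print(manip.observe()['eef_pos'],manip.observe()['gripper_width'])
E
```

```text
[418.5421239  212.47278364 169.68898459] 29.717524199108215
```

Call:
{"op": "arm_command", "data": {
  "targets": "20 2 0 0 1; 45 2 0 0 1; 65 2 0 0 1; 80 2 0 0 1; 92 2 0 0 1"
}}

```text
clock: 19.5
eef_pos: [512.1, 209.7, 170.8]
tool_rot: [0.0, 1.0, -0.001, -0.001]
force: [-0.0, 0.4, -1.1]
gripper_width: 29.2
```

Call:
{"op": "arm_command", "data": {
  "targets": "11 0 0 0 1; 21 0 0 0 1; 29 0 0 0 1; 29 0 0 0 1; 29 0 0 0 1"
}}

```text
clock: 20.0
eef_pos: [540.5, 210.8, 171.5]
tool_rot: [0.0, 1.0, -0.0, -0.0]
force: [-0.4, 0.7, -1.5]
gripper_width: 29.4
```

Call:
{"op": "arm_command", "data": {
  "targets": "0 0 4 0 1; 0 0 8 0 1; 0 0 12 0 1; 0 0 12 0 1; 0 0 12 0 1"
}}

```text
clock: 20.5
eef_pos: [540.6, 211.1, 160.3]
tool_rot: [-0.0, 1.0, -0.0, -0.0]
force: [-2.6, 0.5, 7.3]
gripper_width: 29.7
```

Call:
{"op": "arm_command", "data": {
  "targets": "0 0 1 0 1; 0 0 2 0 1; 0 0 2 0 0.2; 0 0 2 0 -0.2; 0 0 2 0 -0.4"
}}

```text
clock: 21.0
eef_pos: [540.7, 210.8, 157.3]
tool_rot: [0.0, 1.0, -0.0, -0.0]
force: [0.2, 0.4, 0.0]
gripper_width: 51.1
```

Call:
{"op": "arm_command", "data": {
  "targets": "0 0 0 0 -0.4; 0 0 -20 0 -0.4; 0 0 -50 0 -0.4; 0 0 -95 0 -1; 0 0 -125 0 -1"
}}

```text
clock: 21.5
eef_pos: [541.4, 211.0, 285.0]
tool_rot: [-0.0, 1.0, -0.0, 0.001]
force: [0.5, -0.4, 0.3]
gripper_width: 78.3
```

```bash
python3 - <<'E'
from h import *
print(manip.observe()['eef_pos'])
scan()
E
```

```text
[541.35745921 210.99904307 284.97158129]
top loose 380 315 0
top loose 391 209 0
top loose 412 109 0
top loose 398 -149 (98, array([ 397.7, -150.7]), array([26.5, 26.3]), 56.3, 'circ', array([ 397.7, -151.2]), 13.8, 'z', np.float64(89.9))
 hung 115 [ 92.3  -2.9 191.7] r 92.3 ang from front 178.2
 hung 114 [ 45.3 -82.3 190.6] r 94.0 ang from front 118.8
 hung 89 [-49.3 -87.1 191.4] r 100.1 ang from front 60.5
  prong 16 ang -173.1 r 130.0 153.0
  prong 51 ang 171.1 r 113.0 154.0
  prong 95 ang 116.0 r 111.0 154.0
  prong 127 ang 59.6 r 114.0 154.0
  prong 46 ang -7.1 r 116.0 154.0
```

Call:
{"op": "arm_command", "data": {
  "targets": "45 0 0 0 -1; 93 0 0 0 -1; 93 0 20 0 -1; 93 0 60 0 -1; 93 0 79 0 -1"
}}

```text
clock: 22.05
eef_pos: [632.6, 210.2, 199.6]
tool_rot: [0.001, 1.0, -0.0, -0.002]
force: [-0.5, -0.4, 0.2]
gripper_width: 91.8
```

Call:
{"op": "arm_command", "data": {
  "targets": "0 0 0 0 1; 0 0 0 0 1; 0 0 0 0 1; 0 0 0 0 1; 0 0 0 0 1"
}}

```text
clock: 22.55
eef_pos: [634.4, 211.0, 204.8]
tool_rot: [-0.0, 1.0, -0.0, 0.001]
force: [0.3, -0.9, 0.2]
gripper_width: 53.9
```

Call:
{"op": "arm_command", "data": {
  "targets": "0 0 0 0 1; 0 0 0 0 1; 0 0 0 -0.12 1; 0 0 0 -0.24 1; 0 0 0 -0.36 1"
}}

```text
clock: 23.05
eef_pos: [634.0, 211.1, 204.0]
tool_rot: [-0.0, 0.983, 0.181, 0.0]
force: [-0.2, 1.3, 1.2]
gripper_width: 39.3
```

Call:
{"op": "arm_command", "data": {
  "targets": "0 0 0 -0.13 1; 0 0 0 -0.26 1; 0 0 0 -0.4 1; 0 0 0 -0.54 1; 0 0 0 -0.62 1"
}}

```text
clock: 23.55
eef_pos: [634.0, 211.2, 204.0]
tool_rot: [-0.0, 0.881, 0.473, 0.0]
force: [-1.1, 0.6, 2.2]
gripper_width: 39.8
```

Call:
{"op": "arm_command", "data": {
  "targets": "0 0 0 -0.065 1; 0 0 0 -0.065 1; 0 0 0 -0.065 1; 0 0 0 -0.065 0; 0 0 0 -0.065 -1"
}}

```text
clock: 24.05
eef_pos: [633.7, 210.5, 203.3]
tool_rot: [0.0, 0.867, 0.499, -0.0]
force: [-0.3, 0.1, 0.4]
gripper_width: 52.1
```

Call:
{"op": "arm_command", "data": {
  "targets": "0 0 0 0 -1; 0 0 0 0 -1; 0 0 0 0 -1; 0 0 -40 0 -1; 0 0 -80 0 -1"
}}

```text
clock: 24.55
eef_pos: [633.0, 210.5, 283.2]
tool_rot: [-0.0, 0.867, 0.499, -0.002]
force: [1.3, 0.1, 0.1]
gripper_width: 90.9
```

Call:
{"op": "arm_command", "data": {
  "targets": "0 0 0 0.14 -1; 0 0 0 0.28 -1; 0 0 0 0.42 -1; 0 0 0 0.56 -1; 0 0 0 0.7 -1"
}}

```text
clock: 25.05
eef_pos: [633.8, 210.8, 283.5]
tool_rot: [0.0, 0.986, 0.169, -0.0]
force: [0.4, 0.1, -0.9]
gripper_width: 91.9
```

Call:
{"op": "arm_command", "data": {
  "targets": "0 0 0 0.14 -1; 0 0 0 0.28 -1; 0 0 0 0.345 -1; 0 0 0 0.345 -1; 0 0 0 0.345 -1"
}}

```text
clock: 25.55
eef_pos: [633.8, 210.8, 283.6]
tool_rot: [0.0, 1.0, 0.001, -0.0]
force: [1.0, -0.6, 0.2]
gripper_width: 91.8
```

Call:
{"op": "arm_command", "data": {
  "targets": "-44 -19 0 0 -1; -88 -38 0 0 -1; -132 -57 0 0 -1; -176 -76 0 0 -1; -220 -95 0 0 -1"
}}

```text
clock: 26.05
eef_pos: [412.2, 306.2, 283.7]
tool_rot: [-0.0, 1.0, 0.001, 0.0]
force: [0.7, 1.0, 0.4]
gripper_width: 91.8
```

Call:
{"op": "arm_command", "data": {
  "targets": "-32 -10 0 0 -1; -32 -10 0 0 -1; -32 -10 0 0 -1; -32 -10 0 0 -1; -32 -10 0 0 -1"
}}

```text
clock: 26.55
eef_pos: [382.9, 315.6, 283.5]
tool_rot: [0.0, 1.0, -0.0, 0.0]
force: [0.4, 0.0, 1.2]
gripper_width: 92.1
```

```bash
python3 - <<'E'
from h import *
print(manip.observe()['eef_pos'],manip.observe()['tool_rot'])
scan(); scan('wrist')
E
```

```text
[382.88240207 315.55550997 283.50478076] [ 6.34834257e-05  9.99999893e-01 -4.50995459e-04  7.48641133e-05]
top loose 380 315 0
top loose 391 209 0
top loose 412 109 0
top loose 398 -149 (97, array([ 397.7, -151. ]), array([25.5, 27.4]), 88.4, 'circ', array([ 397.8, -150.6]), 14.1, 'z', np.float64(90.0))
 hung 111 [ 92.6  -2.4 190.9] r 92.6 ang from front 178.5
 hung 109 [ 46.6  79.2 191.4] r 91.9 ang from front -120.5
 hung 111 [ 46.4 -84.4 191.2] r 96.3 ang from front 118.8
 hung 113 [-49.3 -84.3 191.8] r 97.7 ang from front 59.7
  prong 16 ang -172.9 r 132.0 150.0
  prong 50 ang 171.2 r 113.0 154.0
  prong 20 ang -128.7 r 131.0 151.0
  prong 104 ang 115.8 r 112.0 154.0
  prong 44 ang -114.4 r 115.0 154.0
  prong 38 ang -66.8 r 117.0 151.0
  prong 120 ang 59.2 r 115.0 154.0
  prong 40 ang -53.8 r 118.0 151.0
  prong 38 ang -6.5 r 119.0 151.0
  prong 35 ang 6.9 r 118.0 152.0
wrist loose 380 315 (488, array([381. , 317.3]), array([26.9, 26.8]), 82.1, 'circ', array([381. , 317.2]), 14.0, 'z', np.float64(89.9))
wrist loose 391 209 0
wrist loose 412 109 0
wrist loose 398 -149 0
  prong 102 ang -51.7 r 135.0 155.0
  prong 182 ang 50.4 r 132.0 151.0
  prong 374 ang -7.7 r 117.0 151.0
  prong 417 ang 5.6 r 118.0 150.0
```

Call:
{"op": "arm_command", "data": {
  "targets": "-1 0 48 0 -1; -1 0 96 0 -1; -1 0 144 0 -1; -1 0 188 0 -1; -1 0 212 0 -1"
}}

```text
clock: 27.15
eef_pos: [379.8, 314.2, 68.2]
tool_rot: [0.001, 1.0, -0.0, -0.002]
force: [0.2, -0.1, 0.5]
gripper_width: 92.2
```

Call:
{"op": "arm_command", "data": {
  "targets": "0 0 13 0 -1; 0 0 13 0 -1; 0 0 13 0 1; 0 0 13 0 1; 0 0 13 0 1"
}}

```text
clock: 27.65
eef_pos: [381.7, 316.5, 59.9]
tool_rot: [-0.001, 1.0, -0.0, 0.001]
force: [-0.1, -0.2, -0.2]
gripper_width: 70.2
```

Call:
{"op": "arm_command", "data": {
  "targets": "0 0 0 0 1; 0 0 0 0 1; 0 0 0 0 1; 0 0 0 0 1; 0 0 0 0 1"
}}

```text
clock: 28.15
eef_pos: [380.9, 316.0, 58.6]
tool_rot: [-0.0, 1.0, -0.0, 0.0]
force: [-0.5, 0.2, -0.7]
gripper_width: 29.9
```

Call:
{"op": "arm_command", "data": {
  "targets": "0 0 -30 0 1; 0 0 -70 0 1; 0 0 -113 0 1; 0 0 -113 0 1; 0 0 -113 0 1"
}}

```text
clock: 28.65
eef_pos: [381.1, 316.1, 172.0]
tool_rot: [-0.001, 1.0, -0.0, 0.001]
force: [-0.1, 0.1, -1.6]
gripper_width: 29.5
```

Call:
{"op": "arm_command", "data": {
  "targets": "10 30 0 0 1; 20 70 0 0 1; 30 105 0 0 1; 30 105 0 0 1; 30 105 0 0 1"
}}

```text
clock: 29.15
eef_pos: [410.0, 209.9, 170.0]
tool_rot: [0.001, 1.0, -0.001, -0.001]
force: [0.0, 0.2, -1.0]
gripper_width: 29.5
```

```bash
python3 - <<'E'
from h import *
print(manip.observe()['eef_pos'],manip.observe()['gripper_width'])
E
```

```text
[410.0448455  209.88141539 170.01933593] 29.478052882539806
```

Call:
{"op": "arm_command", "data": {
  "targets": "20 0 0 0 1; 45 0 0 0 1; 70 0 0 0 1; 88 0 0 0 1; 101 0 0 0 1"
}}

```text
clock: 29.65
eef_pos: [512.3, 211.8, 170.4]
tool_rot: [0.0, 1.0, 0.0, -0.001]
force: [-0.3, 0.1, -1.7]
gripper_width: 29.5
```

Call:
{"op": "arm_command", "data": {
  "targets": "11 0 0 0 1; 21 0 0 0 1; 29 0 0 0 1; 29 0 0 0 1; 29 0 0 0 1"
}}

```text
clock: 30.15
eef_pos: [540.5, 210.8, 171.5]
tool_rot: [0.0, 1.0, -0.0, -0.0]
force: [-0.1, -1.1, -1.8]
gripper_width: 29.6
```

Call:
{"op": "arm_command", "data": {
  "targets": "0 0 4 0 1; 0 0 8 0 1; 0 0 12 0 1; 0 0 12 0 1; 0 0 12 0 1"
}}

```text
clock: 30.65
eef_pos: [540.6, 211.1, 160.0]
tool_rot: [-0.0, 1.0, -0.0, -0.0]
force: [-2.7, 0.4, 5.5]
gripper_width: 29.6
```

Call:
{"op": "arm_command", "data": {
  "targets": "0 0 1 0 1; 0 0 1 0 1; 0 0 1 0 0.2; 0 0 1 0 -0.2; 0 0 1 0 -0.4"
}}

```text
clock: 31.15
eef_pos: [540.7, 210.8, 158.3]
tool_rot: [0.0, 1.0, -0.0, -0.0]
force: [-0.2, 0.0, 0.9]
gripper_width: 50.5
```

Call:
{"op": "arm_command", "data": {
  "targets": "0 0 0 0 -0.4; 0 0 -20 0 -0.4; 0 0 -50 0 -0.4; 0 0 -95 0 -1; 0 0 -125 0 -1"
}}

```text
clock: 31.65
eef_pos: [541.4, 211.0, 286.1]
tool_rot: [-0.0, 1.0, -0.0, 0.001]
force: [0.6, 0.3, 0.5]
gripper_width: 78.3
```

```bash
python3 - <<'E'
from h import *
print(manip.observe()['eef_pos'])
scan()
E
```

```text
[541.38881868 210.99868035 286.10343605]
top loose 380 315 0
top loose 391 209 0
top loose 412 109 0
top loose 398 -149 (96, array([ 397.6, -151.2]), array([25.2, 27.5]), 89.7, 'circ', array([ 397.8, -150.6]), 14.0, 'z', np.float64(89.6))
 hung 114 [ 92.5  -2.  190.7] r 92.6 ang from front 178.8
 hung 114 [ 46.8 -84.4 191.6] r 96.5 ang from front 119.0
 hung 85 [-49.5 -87.1 191.4] r 100.1 ang from front 60.4
  prong 17 ang -173.2 r 132.0 153.0
  prong 49 ang 171.0 r 114.0 154.0
  prong 105 ang 115.7 r 112.0 153.0
  prong 118 ang 59.2 r 115.0 155.0
  prong 46 ang -6.8 r 117.0 154.0
```

Call:
{"op": "arm_command", "data": {
  "targets": "45 0 0 0 -1; 93 0 0 0 -1; 93 0 20 0 -1; 93 0 60 0 -1; 93 0 80 0 -1"
}}

```text
clock: 32.2
eef_pos: [632.7, 210.2, 199.8]
tool_rot: [0.001, 1.0, -0.0, -0.002]
force: [-0.9, 0.2, -0.3]
gripper_width: 92.0
```

Call:
{"op": "arm_command", "data": {
  "targets": "0 0 0 0 1; 0 0 0 0 1; 0 0 0 0 1; 0 0 0 0 1; 0 0 0 0 1"
}}

```text
clock: 32.7
eef_pos: [634.4, 211.0, 204.9]
tool_rot: [-0.0, 1.0, -0.0, 0.001]
force: [0.7, 0.5, 0.0]
gripper_width: 54.1
```

Call:
{"op": "arm_command", "data": {
  "targets": "0 0 0 0 1; 0 0 0 0 1; 0 0 0 -0.12 1; 0 0 0 -0.24 1; 0 0 0 -0.36 1"
}}

```text
clock: 33.2
eef_pos: [634.0, 211.1, 204.0]
tool_rot: [-0.0, 0.983, 0.181, 0.0]
force: [-1.2, 1.2, 1.8]
gripper_width: 39.5
```

Call:
{"op": "arm_command", "data": {
  "targets": "0 0 0 -0.13 1; 0 0 0 -0.26 1; 0 0 0 -0.4 1; 0 0 0 -0.54 1; 0 0 0 -0.62 1"
}}

```text
clock: 33.7
eef_pos: [634.0, 211.1, 204.0]
tool_rot: [-0.0, 0.881, 0.473, 0.0]
force: [0.3, 1.1, 2.4]
gripper_width: 39.5
```

Call:
{"op": "arm_command", "data": {
  "targets": "0 0 0 -0.067 1; 0 0 0 -0.067 1; 0 0 0 -0.067 1; 0 0 0 -0.067 0; 0 0 0 -0.067 -1"
}}

```text
clock: 34.2
eef_pos: [633.7, 210.5, 203.3]
tool_rot: [0.0, 0.866, 0.499, -0.0]
force: [0.0, -0.2, -0.1]
gripper_width: 51.8
```

Call:
{"op": "arm_command", "data": {
  "targets": "0 0 0 0 -1; 0 0 0 0 -1; 0 0 0 0 -1; 0 0 -40 0 -1; 0 0 -80 0 -1"
}}

```text
clock: 34.7
eef_pos: [633.0, 210.5, 283.2]
tool_rot: [-0.0, 0.866, 0.5, -0.002]
force: [0.7, -0.0, 0.1]
gripper_width: 91.4
```

Call:
{"op": "arm_command", "data": {
  "targets": "0 0 0 0.14 -1; 0 0 0 0.28 -1; 0 0 0 0.42 -1; 0 0 0 0.56 -1; 0 0 0 0.7 -1"
}}

```text
clock: 35.2
eef_pos: [633.8, 210.7, 283.6]
tool_rot: [0.0, 0.986, 0.17, -0.0]
force: [-0.4, -1.1, -0.7]
gripper_width: 92.1
```

Call:
{"op": "arm_command", "data": {
  "targets": "0 0 0 0.14 -1; 0 0 0 0.28 -1; 0 0 0 0.347 -1; 0 0 0 0.347 -1; 0 0 0 0.347 -1"
}}

```text
clock: 35.7
eef_pos: [633.9, 210.8, 283.6]
tool_rot: [0.0, 1.0, 0.001, -0.0]
force: [-0.5, -0.9, 0.2]
gripper_width: 91.8
```

Call:
{"op": "arm_command", "data": {
  "targets": "-26 40 0 0 -1; -52 80 0 0 -1; -78 120 0 0 -1; -104 160 0 0 -1; -130 200 0 0 -1"
}}

```text
clock: 36.2
eef_pos: [502.6, 9.6, 283.6]
tool_rot: [0.0, 1.0, 0.001, 0.0]
force: [0.1, -1.0, -0.5]
gripper_width: 92.2
```

Call:
{"op": "arm_command", "data": {
  "targets": "-27 40 0 0 -1; -54 80 0 0 -1; -80 120 0 0 -1; -106 160 0 0 -1; -106 160 0 0 -1"
}}

```text
clock: 36.7
eef_pos: [395.0, -152.8, 283.9]
tool_rot: [0.001, 1.0, -0.002, -0.0]
force: [1.6, -0.5, -0.6]
gripper_width: 91.7
```

```bash
python3 - <<'E'
from h import *
print(manip.observe()['eef_pos'],manip.observe()['tool_rot'])
scan(); scan('wrist')
E
```

```text
[ 395.04296678 -152.78522193  283.87187326] [ 8.23852301e-04  9.99998454e-01 -1.54491937e-03 -1.63479196e-04]
top loose 380 315 0
top loose 391 209 0
top loose 412 109 0
top loose 398 -149 (22, array([ 396.4, -154.7]), array([ 6.1, 24.9]), 84.2, 'circ', array([ 396.4, -154.9]), 12.4, 'z', np.float64(90.6))
 hung 115 [ 94.3  -1.2 191.2] r 94.3 ang from front 179.3
 hung 114 [ 46.1  79.  191.3] r 91.4 ang from front -120.2
 hung 117 [ 46.5 -84.4 191. ] r 96.4 ang from front 118.9
 hung 117 [-47.1  79.8 190.7] r 92.6 ang from front -59.5
 hung 113 [-48.3 -82.7 191.5] r 95.8 ang from front 59.7
  prong 16 ang -172.9 r 132.0 153.0
  prong 54 ang 170.5 r 112.0 153.0
  prong 11 ang -168.7 r 98.0 155.0
  prong 19 ang -129.3 r 131.0 152.0
  prong 96 ang 115.7 r 112.0 153.0
  prong 44 ang -114.3 r 114.0 154.0
  prong 130 ang 59.5 r 113.0 154.0
  prong 28 ang -67.8 r 125.0 152.0
  prong 64 ang -53.7 r 112.0 154.0
  prong 38 ang -6.6 r 119.0 151.0
  prong 34 ang 6.7 r 119.0 151.0
wrist loose 380 315 0
wrist loose 391 209 0
wrist loose 412 109 0
wrist loose 398 -149 (491, array([ 398. , -149.4]), array([27. , 26.8]), 81.9, 'circ', array([ 397.8, -149.4]), 14.2, 'z', np.float64(90.0))
```

Call:
{"op": "arm_command", "data": {
  "targets": "0 0 48 0 -1; 0 0 96 0 -1; 0 0 144 0 -1; 0 0 188 0 -1; 0 0 212 0 -1"
}}

```text
clock: 37.3
eef_pos: [396.9, -147.2, 68.6]
tool_rot: [-0.001, 1.0, 0.001, -0.002]
force: [0.7, 0.2, 0.7]
gripper_width: 92.1
```

Call:
{"op": "arm_command", "data": {
  "targets": "0 0 13 0 -1; 0 0 13 0 -1; 0 0 13 0 1; 0 0 13 0 1; 0 0 13 0 1"
}}

```text
clock: 37.8
eef_pos: [398.7, -149.2, 59.5]
tool_rot: [0.0, 1.0, 0.0, 0.001]
force: [0.4, -0.7, -0.3]
gripper_width: 69.9
```

Call:
{"op": "arm_command", "data": {
  "targets": "0 0 0 0 1; 0 0 0 0 1; 0 0 0 0 1; 0 0 0 0 1; 0 0 0 0 1"
}}

```text
clock: 38.3
eef_pos: [397.8, -149.2, 58.6]
tool_rot: [-0.0, 1.0, -0.0, 0.0]
force: [-0.2, -1.1, 1.2]
gripper_width: 30.2
```

Call:
{"op": "arm_command", "data": {
  "targets": "0 0 -30 0 1; 0 0 -70 0 1; 0 0 -113 0 1; 0 0 -113 0 1; 0 0 -113 0 1"
}}

```text
clock: 38.8
eef_pos: [398.1, -149.3, 172.0]
tool_rot: [0.0, 1.0, -0.0, 0.001]
force: [-0.0, -1.2, -1.0]
gripper_width: 29.5
```

Call:
{"op": "arm_command", "data": {
  "targets": "0 -30 0 0 1; 0 -70 0 0 1; 0 -110 0 0 1; 0 -150 0 0 1; 0 -180 0 0 1"
}}

```text
clock: 39.3
eef_pos: [396.1, 32.6, 169.7]
tool_rot: [-0.0, 1.0, 0.0, -0.002]
force: [0.4, -0.0, -1.6]
gripper_width: 29.3
```

Call:
{"op": "arm_command", "data": {
  "targets": "10 -40 0 0 1; 20 -80 0 0 1; 20 -120 0 0 1; 20 -160 0 0 1; 20 -180 0 0 1"
}}

```text
clock: 39.8
eef_pos: [416.6, 213.0, 169.4]
tool_rot: [0.0, 1.0, 0.001, -0.001]
force: [-0.2, 0.1, -0.6]
gripper_width: 29.3
```

Call:
{"op": "arm_command", "data": {
  "targets": "0 0 0 0 1; 0 0 0 0 1; 0 0 0 0 1; 0 0 0 0 1; 0 0 0 0 1"
}}

```text
clock: 40.3
eef_pos: [417.9, 210.0, 171.5]
tool_rot: [0.0, 1.0, -0.001, -0.0]
force: [0.2, 0.3, -0.3]
gripper_width: 29.4
```

To x≈540.5: +122, y +0.5.

Call:
{"op": "arm_command", "data": {
  "targets": "20 -1 0 0 1; 45 -1 0 0 1; 65 -1 0 0 1; 80 -1 0 0 1; 93 -1 0 0 1"
}}

```text
clock: 40.8
eef_pos: [511.7, 211.4, 171.6]
tool_rot: [-0.0, 1.0, -0.001, -0.0]
force: [-0.5, -0.0, -2.0]
gripper_width: 29.7
```

Call:
{"op": "arm_command", "data": {
  "targets": "11 0 0 0 1; 21 0 0 0 1; 30 0 0 0 1; 30 0 0 0 1; 30 0 0 0 1"
}}

```text
clock: 41.3
eef_pos: [540.5, 211.8, 171.4]
tool_rot: [0.0, 1.0, -0.0, -0.0]
force: [0.3, -0.1, -1.0]
gripper_width: 29.5
```

Call:
{"op": "arm_command", "data": {
  "targets": "0 0 4 0 1; 0 0 8 0 1; 0 0 12 0 1; 0 0 12 0 1; 0 0 12 0 1"
}}

```text
clock: 41.8
eef_pos: [540.6, 212.1, 160.3]
tool_rot: [-0.0, 1.0, -0.0, 0.0]
force: [-2.3, 0.3, 8.5]
gripper_width: 29.3
```

Call:
{"op": "arm_command", "data": {
  "targets": "0 0 1 0 1; 0 0 1 0 1; 0 0 1 0 0.2; 0 0 1 0 -0.2; 0 0 1 0 -0.4"
}}

```text
clock: 42.3
eef_pos: [540.7, 211.8, 158.3]
tool_rot: [0.0, 1.0, -0.0, -0.0]
force: [0.1, -0.3, -0.2]
gripper_width: 50.8
```

Call:
{"op": "arm_command", "data": {
  "targets": "0 0 0 0 -0.4; 0 0 -20 0 -0.4; 0 0 -50 0 -0.4; 0 0 -95 0 -1; 0 0 -125 0 -1"
}}

```text
clock: 42.8
eef_pos: [541.3, 212.0, 286.0]
tool_rot: [-0.0, 1.0, -0.0, 0.001]
force: [-0.1, 0.4, 0.5]
gripper_width: 78.1
```

Call:
{"op": "arm_command", "data": {
  "targets": "-20 45 0 0 -1; -40 90 0 0 -1; -60 135 0 0 -1; -80 180 0 0 -1; -100 225 0 0 -1"
}}

```text
clock: 43.3
eef_pos: [439.7, -14.6, 283.5]
tool_rot: [0.0, 1.0, 0.0, 0.0]
force: [0.6, -0.1, 0.7]
gripper_width: 91.8
```

```bash
python3 - <<'E'
from h import *
print(manip.observe()['eef_pos'])
P=scan()
print('pad',blob(P,441.7,-32,14,30,75))
P=cloud(grab('wrist','w2')); print('padw',blob(P,441.7,-32,14,30,75))
P=scan('side')
c=load('side')['pixels']; cv2.imwrite('pics/s2.png',c[:,:,::-1]); c=load('top')['pixels']; cv2.imwrite('pics/t2.png',c[:,:,::-1])
P=cloud(load('top'))
# drawer profile along x at rows for y~-330 : column 420ish
for v in range(130,272,2): print(v,P[v,432].round().tolist(),end=' ')
print(); 
for u in range(360,480,3): print(P[190,u].round().tolist(),end=' ')
E
```

```text
[439.70475402 -14.5577622  283.511385  ]
top loose 380 315 0
top loose 391 209 0
top loose 412 109 0
top loose 398 -149 0
 hung 111 [ 94.9  -2.8 191.2] r 94.9 ang from front 178.3
 hung 114 [ 46.3  78.9 191. ] r 91.4 ang from front -120.4
 hung 113 [ 45.8 -84.5 191. ] r 96.1 ang from front 118.5
 hung 117 [-47.   79.5 191.2] r 92.4 ang from front -59.4
 hung 113 [-48.5 -82.7 191.7] r 95.9 ang from front 59.6
 hung 116 [-95.5  -1.  191.3] r 95.5 ang from front 0.6
  prong 15 ang -173.2 r 131.0 152.0
  prong 59 ang 170.8 r 114.0 153.0
  prong 10 ang -168.3 r 98.0 154.0
  prong 16 ang -129.7 r 131.0 153.0
  prong 98 ang 115.2 r 113.0 154.0
  prong 45 ang -114.5 r 115.0 154.0
  prong 131 ang 59.9 r 112.0 154.0
  prong 31 ang -68.4 r 124.0 151.0
  prong 62 ang -54.2 r 113.0 154.0
  prong 117 ang 0.8 r 110.0 154.0
pad (75, array([397.7, -31.6]), array([ 7.8, 55.4]), 1.2, 'circ', array([397.7, -31.6]), 27.9, 'z', np.float64(22.0))
padw (3451, array([442.8, -30.6]), array([ 57.9, 100.9]), 89.1, 'circ', array([441.9, -30.7]), 55.0, 'z', np.float64(22.8))
side loose 380 315 0
side loose 391 20
[... 2634 characters left out ...]
.0, -229.0, 132.0] [591.0, -248.0, 82.0] [591.0, -255.0, 84.0] [590.0, -262.0, 87.0] [590.0, -270.0, 87.0] [591.0, -277.0, 86.0] [591.0, -285.0, 84.0] [591.0, -292.0, 88.0] [590.0, -299.0, 90.0] [591.0, -308.0, 87.0] [591.0, -315.0, 88.0] [591.0, -323.0, 88.0] [592.0, -331.0, 86.0] [592.0, -339.0, 83.0] [592.0, -346.0, 85.0] [593.0, -354.0, 85.0] [592.0, -361.0, 87.0] [593.0, -369.0, 86.0] [593.0, -376.0, 88.0] [594.0, -386.0, 81.0] [594.0, -393.0, 84.0] [593.0, -399.0, 87.0] [593.0, -406.0, 90.0] [591.0, -408.0, 105.0] [588.0, -408.0, 124.0] [587.0, -414.0, 129.0] [609.0, -473.0, -5.0] [608.0, -479.0, 1.0] [608.0, -485.0, 5.0] [609.0, -497.0, -3.0] [608.0, -502.0, 3.0] [610.0, -513.0, -4.0]
```

View pics/s2.png

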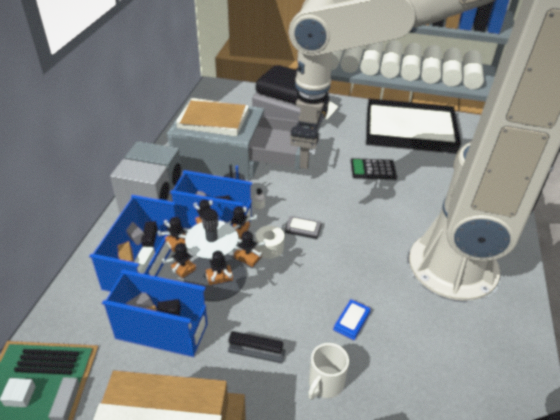

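All six hooks hold a stamp, with handle tops all at z≈191. The pad is at side pixel (304,227). Unit front edge x≈668, inside of drawer front ≈520, floor z≈86, middle y≈−320. Now the pad.

Call:
{"op": "arm_command", "data": {
  "targets": "1 18 40 0 -1; 1 18 88 0 -1; 1 18 136 0 -1; 1 18 184 0 -1; 1 18 220 0 -1"
}}

```text
clock: 43.95
eef_pos: [441.3, -30.1, 61.0]
tool_rot: [-0.0, 1.0, 0.0, -0.001]
force: [-0.1, 0.1, -0.2]
gripper_width: 91.6
```

Call:
{"op": "arm_command", "data": {
  "targets": "0 0 25 0 -1; 0 0 45 0 -1; 0 0 45 0 -1; 0 0 45 0 -1; 0 0 45 0 -1"
}}

```text
clock: 44.45
eef_pos: [442.9, -30.8, 19.5]
tool_rot: [0.0, 1.0, 0.0, 0.001]
force: [0.8, 0.6, 0.0]
gripper_width: 92.1
```

```bash
python3 - <<'E'
from h import *
print(manip.observe()['eef_pos'])
P=cloud(grab('wrist','w3')); print('padw',blob(P,441.7,-32,14,30,75))
E
```

```text
[442.88444067 -30.80317616  19.50421223]
padw (16671, array([449.7, -30.8]), array([93.4, 97.8]), 50.1, 'circ', array([452.9, -30.9]), 58.3, 'z', np.float64(22.8))
```

View pics/w3.png

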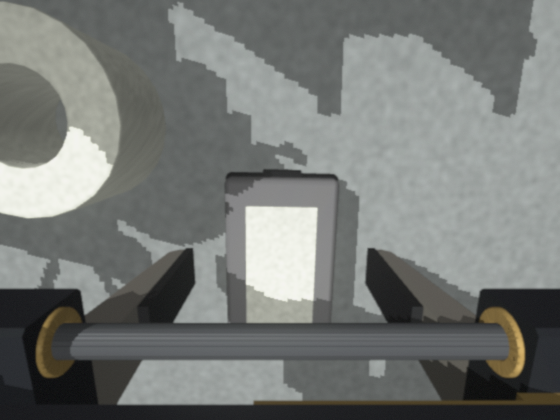

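The pad (centre column ≈282) lies centred between the fingers (193 and 367), label up. Down 16 mm and grip, then lift.

Call:
{"op": "arm_command", "data": {
  "targets": "0 0 8 0 -1; 0 0 16 0 -1; 0 0 16 0 -1; 0 0 16 0 1; 0 0 16 0 1",
  "squeeze": 25
}}

```text
clock: 45.0
eef_pos: [441.8, -31.2, 2.6]
tool_rot: [-0.0, 1.0, -0.0, -0.0]
force: [0.9, -0.5, 0.8]
gripper_width: 78.2
```

Call:
{"op": "arm_command", "data": {
  "targets": "0 0 0 0 1; 0 0 0 0 1; 0 0 0 0 1; 0 0 0 0 1; 0 0 0 0 1"
}}

```text
clock: 45.5
eef_pos: [441.9, -31.2, 2.7]
tool_rot: [0.0, 1.0, -0.0, 0.0]
force: [-0.7, -0.4, 2.5]
gripper_width: 59.3
```

Call:
{"op": "arm_command", "data": {
  "targets": "0 0 -30 0 1; 0 0 -70 0 1; 0 0 -110 0 1; 0 0 -150 0 1; 0 0 -180 0 1"
}}

```text
clock: 46.0
eef_pos: [442.1, -31.2, 184.9]
tool_rot: [0.0, 1.0, -0.0, 0.001]
force: [0.2, 0.9, -1.8]
gripper_width: 59.7
```

Call:
{"op": "arm_command", "data": {
  "targets": "0 0 0 0 1; 0 0 0 0 1; 0 0 0 0 1; 0 0 0 0 1; 0 0 0 0 1"
}}

```text
clock: 46.5
eef_pos: [441.1, -31.1, 181.4]
tool_rot: [-0.0, 1.0, -0.0, -0.001]
force: [0.4, 0.5, -0.7]
gripper_width: 59.7
```

Call:
{"op": "arm_command", "data": {
  "targets": "10 20 0 0 1; 25 58 0 0 1; 45 98 0 0 1; 65 138 0 0 1; 80 170 0 0 1"
}}

```text
clock: 47.0
eef_pos: [522.5, -203.3, 181.8]
tool_rot: [-0.0, 1.0, -0.0, -0.0]
force: [0.4, 0.6, -1.1]
gripper_width: 59.8
```

Call:
{"op": "arm_command", "data": {
  "targets": "20 40 0 0 1; 40 75 0 0 1; 60 105 0 0 1; 70 119 0 0 1; 70 119 0 0 1"
}}

```text
clock: 47.5
eef_pos: [592.3, -321.9, 181.0]
tool_rot: [-0.0, 1.0, -0.001, -0.0]
force: [-0.1, 1.0, -1.4]
gripper_width: 60.1
```

Call:
{"op": "arm_command", "data": {
  "targets": "0 0 0 0 1; 0 0 20 0 1; 0 0 45 0 1; 0 0 65 0 1; 0 0 78 0 1"
}}

```text
clock: 48.0
eef_pos: [590.4, -318.4, 103.0]
tool_rot: [-0.001, 1.0, 0.0, -0.001]
force: [0.7, -0.3, -1.0]
gripper_width: 59.7
```

```bash
python3 - <<'E'
from h import *
s=manip.observe();print(s['eef_pos'],s['force'])
d=grab('wrist','w4'); d=grab('side'); c=d['pixels'][90:220,230:370]; cv2.imwrite('pics/s3.png',cv2.resize(c,None,fx=4,fy=4,interpolation=cv2.INTER_CUBIC)[:,:,::-1])
E
```

```text
[ 590.35489472 -318.4380295   102.96268919] [ 0.69083743 -0.28090327 -1.00428382]
```

View pics/w4.png

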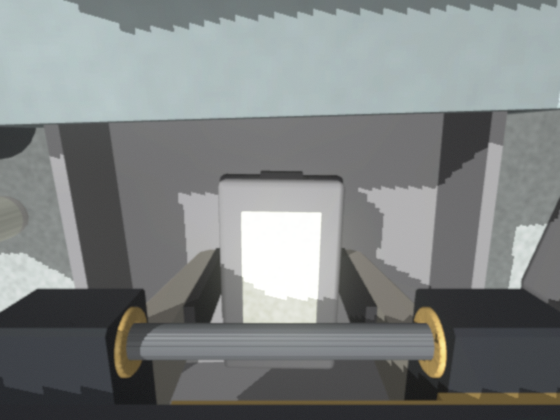

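View pics/s3.png

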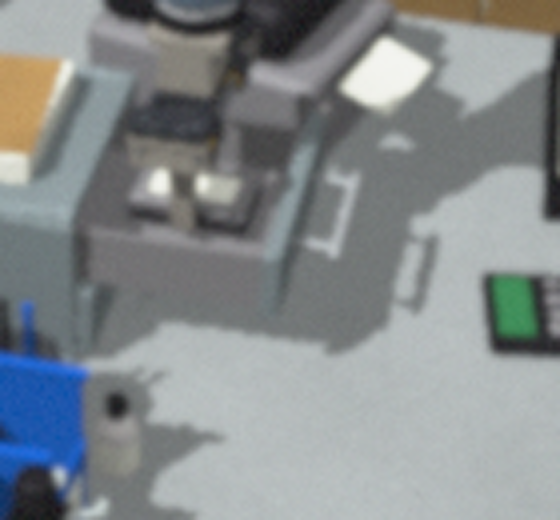

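The pad is centred between the drawer walls (wrist columns 60 and 495, pad at 280) and clear of the unit edge. Lowering gently.

Call:
{"op": "arm_command", "data": {
  "targets": "0 0 3 0 1; 0 0 6 0 1; 0 0 9 0 1; 0 0 9 0 1; 0 0 9 0 1"
}}

```text
clock: 48.6
eef_pos: [591.8, -320.3, 95.8]
tool_rot: [0.0, 1.0, -0.0, 0.0]
force: [-0.7, 0.3, -1.0]
gripper_width: 59.9
```

Call:
{"op": "arm_command", "data": {
  "targets": "0 0 1 0 1; 0 0 2 0 1; 0 0 3 0 1; 0 0 3 0 1; 0 0 3 0 1"
}}

```text
clock: 49.1
eef_pos: [591.7, -320.1, 92.5]
tool_rot: [-0.0, 1.0, -0.0, -0.0]
force: [0.7, -0.4, -0.7]
gripper_width: 59.8
```

Call:
{"op": "arm_command", "data": {
  "targets": "0 0 1 0 1; 0 0 2 0 1; 0 0 2 0 1; 0 0 2 0 1; 0 0 2 0 1"
}}

```text
clock: 49.6
eef_pos: [591.8, -320.2, 90.6]
tool_rot: [-0.0, 1.0, -0.0, 0.0]
force: [0.0, 0.8, -0.4]
gripper_width: 59.9
```

Call:
{"op": "arm_command", "data": {
  "targets": "0 0 1 0 1; 0 0 2 0 1; 0 0 2 0 1; 0 0 2 0 1; 0 0 2 0 1"
}}

```text
clock: 50.1
eef_pos: [591.8, -320.2, 88.6]
tool_rot: [0.0, 1.0, -0.0, 0.0]
force: [-0.4, 1.0, 0.3]
gripper_width: 59.7
```

Call:
{"op": "arm_command", "data": {
  "targets": "0 0 1 0 0.2; 0 0 1 0 -0.4; 0 0 1 0 -0.8; 0 0 1 0 -0.8; 0 0 1 0 -0.8"
}}

```text
clock: 50.6
eef_pos: [591.8, -320.2, 87.6]
tool_rot: [0.0, 1.0, -0.0, 0.0]
force: [0.3, 0.1, -0.8]
gripper_width: 82.6
```

Call:
{"op": "arm_command", "data": {
  "targets": "0 0 0 0 -0.8; 0 0 -20 0 -0.8; 0 0 -50 0 -0.8; 0 0 -90 0 -0.8; 0 0 -125 0 -0.8"
}}

```text
clock: 51.1
eef_pos: [591.8, -320.2, 214.2]
tool_rot: [0.0, 1.0, -0.0, 0.0]
force: [0.8, -1.3, 0.3]
gripper_width: 82.8
```

Call:
{"op": "arm_command", "data": {
  "targets": "-40 0 0 0 -0.8; -85 0 0 0 1; -130 0 0 0 1; -172 0 0 0 1; -192 0 0 0 1"
}}

```text
clock: 51.6
eef_pos: [396.5, -319.5, 212.5]
tool_rot: [-0.0, 1.0, -0.0, -0.001]
force: [-0.6, -0.6, 0.6]
gripper_width: 53.2
```

```bash
python3 - <<'E'
from h import *
s=manip.observe();print(s['eef_pos'],s['force'])
d=grab('wrist','w5'); P=cloud(d); print('pad',blob(P,592,-320,100,118,70))
for x in (0,): 
  k=(P[...,2]>100)&(P[...,2]<128)&(P[...,0]<490)&(P[...,0]>440)&(abs(P[...,1]+320)<70); Q=P[k]; print('handle',len(Q),Q.min(0),Q.max(0),np.median(Q,0))
d=grab('top'); c=d['pixels'][40:270,340:500]; cv2.imwrite('pics/t3.png',cv2.resize(c,None,fx=2.6,fy=2.6,interpolation=cv2.INTER_CUBIC)[:,:,::-1])
print('padtop',blob(cloud(d),592,-320,100,118,70))
E
```

```text
[ 396.48885642 -319.4899071   212.53129438] [-0.59186193 -0.55696771  0.64343778]
pad (2280, array([ 550.9, -319.6]), array([58.1, 17.8]), 89.9, 'circ', array([ 552.5, -319.5]), 29.6, 'z', np.float64(107.4))
handle 2846 [ 457.40887557 -381.43531535  111.23506284] [ 489.83173865 -262.24284767  120.50286554] [ 465.00950595 -320.65088845  116.90226926]
padtop (935, array([ 592.9, -321.1]), array([ 60.2, 100.5]), 89.8, 'circ', array([ 591.8, -320.7]), 54.6, 'z', np.float64(107.8))
```

View pics/t3.png

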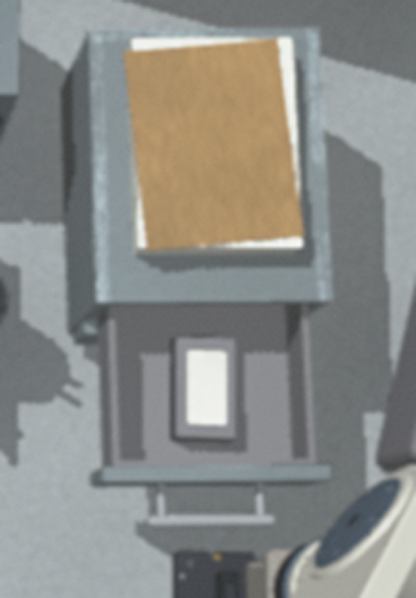

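The pad lies flat with its label up at (592,−320), fully in the drawer. Now the fingertips (closed) go in front of the handle, then push.

Call:
{"op": "arm_command", "data": {
  "targets": "0 0 40 0 1; 0 0 80 0 1; 0 0 113 0 1; 0 0 113 0 1; 0 0 113 0 1"
}}

```text
clock: 52.2
eef_pos: [400.5, -320.2, 99.8]
tool_rot: [-0.0, 1.0, 0.0, -0.0]
force: [0.5, -0.5, -0.7]
gripper_width: 4.8
```

Call:
{"op": "arm_command", "data": {
  "targets": "15 0 0 0 1; 30 0 0 0 1; 40 0 0 0 1; 48 0 0 0 1; 56 0 0 0 1"
}}

```text
clock: 52.7
eef_pos: [456.6, -320.1, 99.9]
tool_rot: [0.0, 1.0, 0.0, -0.0]
force: [-1.1, -0.2, 0.4]
gripper_width: 0.5
```

Call:
{"op": "arm_command", "data": {
  "targets": "10 0 0 0 1; 20 0 0 0 1; 30 0 0 0 1; 40 0 0 0 1; 50 0 0 0 1"
}}

```text
clock: 53.2
eef_pos: [506.4, -320.0, 99.4]
tool_rot: [-0.0, 1.0, -0.0, -0.0]
force: [-1.8, 1.6, -0.3]
gripper_width: 0.3
```

Call:
{"op": "arm_command", "data": {
  "targets": "10 0 0 0 1; 20 0 0 0 1; 30 0 0 0 1; 40 0 0 0 1; 50 0 0 0 1"
}}

```text
clock: 53.7
eef_pos: [556.6, -320.2, 99.5]
tool_rot: [-0.0, 1.0, -0.0, -0.0]
force: [-1.7, 1.4, 0.6]
gripper_width: 0.1
```

Call:
{"op": "arm_command", "data": {
  "targets": "8 0 0 0 1; 16 0 0 0 1; 23 0 0 0 1; 29 0 0 0 1; 35 0 0 0 1"
}}

```text
clock: 54.2
eef_pos: [591.1, -320.2, 99.6]
tool_rot: [-0.0, 1.0, -0.0, -0.0]
force: [-1.7, 0.6, 0.4]
gripper_width: 0.4
```

```bash
python3 - <<'E'
from h import *
s=manip.observe();print(s['eef_pos'],s['force'])
P=cloud(grab('top'))
for v in range(148,212,2): print(v,P[v,450].round().tolist(),end=' ')
E
```

```text
[ 591.13655892 -320.16578992   99.56185499] [-1.72321577  0.64359149  0.41284664]
148 [595.0, -254.0, 514.0] 150 [589.0, -250.0, 525.0] 152 [585.0, -248.0, 531.0] 154 [579.0, -244.0, 540.0] 156 [574.0, -242.0, 546.0] 158 [570.0, -240.0, 551.0] 160 [566.0, -238.0, 556.0] 162 [562.0, -237.0, 559.0] 164 [558.0, -237.0, 559.0] 166 [554.0, -235.0, 564.0] 168 [551.0, -235.0, 564.0] 170 [547.0, -234.0, 568.0] 172 [544.0, -234.0, 568.0] 174 [540.0, -232.0, 573.0] 176 [536.0, -231.0, 574.0] 178 [533.0, -231.0, 576.0] 180 [529.0, -230.0, 578.0] 182 [526.0, -229.0, 579.0] 184 [522.0, -228.0, 583.0] 186 [519.0, -227.0, 584.0] 188 [515.0, -225.0, 590.0] 190 [512.0, -226.0, 589.0] 192 [509.0, -225.0, 591.0] 194 [506.0, -226.0, 587.0] 196 [504.0, -227.0, 584.0] 198 [500.0, -226.0, 587.0] 200 [497.0, -226.0, 588.0] 202 [494.0, -225.0, 588.0] 204 [491.0, -225.0, 589.0] 206 [486.0, -219.0, 605.0] 208 [482.0, -218.0, 608.0] 210 [480.0, -219.0, 605.0]
```

Call:
{"op": "arm_command", "data": {
  "targets": "2 0 0 0 1; 4 0 0 0 1; 6 0 0 0 1; 8 0 0 0 1; 10 0 0 0 1"
}}

```text
clock: 54.75
eef_pos: [599.7, -320.2, 99.5]
tool_rot: [-0.0, 1.0, -0.0, -0.001]
force: [-9.7, -0.6, 6.9]
gripper_width: 0.1
```

Call:
{"op": "arm_command", "data": {
  "targets": "1 0 0 0 1; 2 0 0 0 1; 3 0 0 0 1; 3 0 0 0 1; 3 0 0 0 1"
}}

```text
clock: 55.25
eef_pos: [599.8, -320.2, 99.5]
tool_rot: [-0.001, 1.0, -0.0, -0.004]
force: [-17.0, -0.9, 10.9]
gripper_width: 0.4
```

Hard stop at x=599.8: force rose from 2 to 17 N without further travel. Backing off and checking.

Call:
{"op": "arm_command", "data": {
  "targets": "-5 0 0 0 1; -20 0 0 0 1; -60 0 0 0 1; -100 0 0 0 1; -140 0 0 0 1"
}}

```text
clock: 55.75
eef_pos: [462.9, -320.0, 99.6]
tool_rot: [0.0, 1.0, 0.0, 0.0]
force: [-0.4, -0.4, 0.2]
gripper_width: 0.1
```

Call:
{"op": "arm_command", "data": {
  "targets": "-45 0 0 0 1; -90 0 -20 0 1; -130 0 -60 0 1; -150 0 -105 0 1; -150 0 -150 0 1"
}}

```text
clock: 56.25
eef_pos: [311.0, -319.3, 250.5]
tool_rot: [-0.001, 1.0, -0.001, -0.001]
force: [1.0, -0.9, 0.0]
gripper_width: 0.6
```

Call:
{"op": "arm_command", "data": {
  "targets": "0 40 0 0 1; 0 80 0 0 1; 0 120 0 0 1; 0 150 0 0 1; 0 150 0 0 1"
}}

```text
clock: 56.75
eef_pos: [313.9, -473.6, 249.6]
tool_rot: [0.001, 1.0, -0.001, 0.001]
force: [0.7, 0.1, 0.3]
gripper_width: 0.5
```

```bash
python3 - <<'E'
from h import *
s=manip.observe();print(s['eef_pos'],s['force'])
d=grab('top','t4'); P=scan()
for u in (395,450):
  for v in range(144,190,2): print(v,P[v,u].round().tolist(),end=' ')
  print()
P=cloud(load('top'));k=(P[...,2]>108)&(P[...,2]<122)&(P[...,0]<660)&(P[...,0]>560)&(abs(P[...,1]+320)<60);print('handle',np.median(P[k],0))
E
```

```text
[ 313.91435038 -473.59245102  249.56138888] [0.66596216 0.10677832 0.28469936]
top loose 380 315 0
top loose 391 209 0
top loose 412 109 0
top loose 398 -149 0
 hung 111 [ 94.4  -2.7 191.4] r 94.4 ang from front 178.4
 hung 119 [ 46.1  78.  190.8] r 90.6 ang from front -120.6
 hung 113 [ 46.1 -84.6 191.6] r 96.3 ang from front 118.6
 hung 112 [-46.3  79.7 191.1] r 92.2 ang from front -59.8
 hung 114 [-48.  -82.7 191.3] r 95.6 ang from front 59.9
 hung 117 [-95.3  -0.7 191. ] r 95.3 ang from front 0.4
  prong 15 ang -173.2 r 130.0 153.0
  prong 60 ang 170.7 r 114.0 154.0
  prong 12 ang -168.1 r 98.0 154.0
  prong 18 ang -129.3 r 130.0 151.0
  prong 97 ang 115.3 r 113.0 154.0
  prong 44 ang -114.6 r 115.0 153.0
  prong 128 ang 59.9 r 113.0 154.0
  prong 31 ang -68.2 r 124.0 152.0
  prong 61 ang -54.3 r 113.0 154.0
  prong 116 ang 1.0 r 111.0 155.0
144 [694.0, -252.0, 148.0] 146 [688.0, -252.0, 151.0] 148 [684.0, -252.0, 149.0] 150 [678.0, -251.0, 152.0] 152 [673.0, -252.0, 150.0] 154 [669.0, -252.0, 149.0] 156 [663.0, -251.0, 153.0] 158 [661.0, -254.0, 139.0] 160 [656.0, -255.0, 138.0]
[... 318 characters left out ...]
 [615.0, -288.0, 3.0] 188 [609.0, -288.0, 1.0] 
144 [696.0, -385.0, 152.0] 146 [690.0, -384.0, 153.0] 148 [686.0, -385.0, 153.0] 150 [681.0, -384.0, 153.0] 152 [676.0, -385.0, 151.0] 154 [671.0, -384.0, 152.0] 156 [668.0, -388.0, 143.0] 158 [665.0, -390.0, 137.0] 160 [660.0, -390.0, 135.0] 162 [655.0, -390.0, 136.0] 164 [653.0, -395.0, 122.0] 166 [653.0, -404.0, 96.0] 168 [654.0, -414.0, 69.0] 170 [662.0, -439.0, 1.0] 172 [657.0, -438.0, 1.0] 174 [651.0, -438.0, 2.0] 176 [647.0, -440.0, -3.0] 178 [640.0, -438.0, 2.0] 180 [635.0, -438.0, 1.0] 182 [629.0, -438.0, 1.0] 184 [624.0, -439.0, -1.0] 186 [618.0, -438.0, 1.0] 188 [613.0, -437.0, 3.0] 
handle [ 619.11313905 -318.79694849  116.40501336]
```

View pics/t4.png

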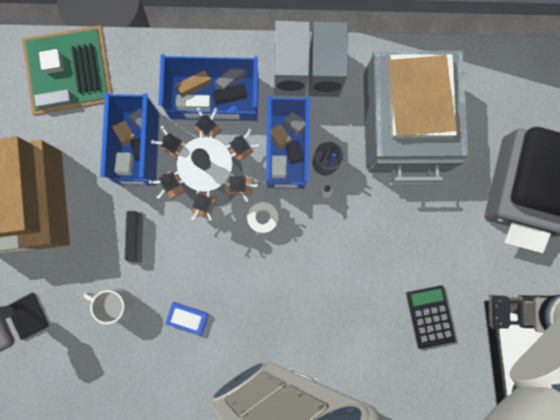

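The final view shows six stamps hung. The panel is flush with the lower drawers (face x≈650 all the way down, handles in line). The bystanders are at their starting pixels and the gripper is clear of everything. Handing in.

```bash
python3 -c "
from rig import manip; print(manip.sign_off(), manip.observe()['clock'])"
```

```text
the job is handed in; nothing more can be done
the job is handed in; nothing more can be done
```

The job is done and handed in at about 57 s on the robot's clock. I hung all four loose stamps on free hooks, turning the carousel by its knob in four steps of about 60°. The grey ink-pad case went flat, label up, into the top drawer, which I then pushed shut.

**Stamps:** all six hooks (four new, two already taken) hold a stamp, with handle tops at about 191 mm. None are left on the desk.

**Drawer:** it met a hard stop, with force rising to about 17 N and no further travel. Its front is flush with the drawers below.

**Bystanders:** the ink bottle, pen pot, stapler and label roll appear at their starting places in the last top picture. I checked that by eye, not by measuring.

No check failed. The top and wrist cameras disagreed by 1 to 2 mm, within the stated calibration.

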